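Pack the socket box and build the stack of boxes

TASK

Put away the sockets: stand every steel socket on the bench in a pocket of its own in the open orange box, then put the orange lid fully on it. Then stack the closed orange box on the blue box, which stays where it is, and the closed yellow box on top of the orange one, each time with the feet seated in the recesses of the lid below. Keep the orange box upright and leave the other things on the bench alone.

Things in the scene. Friction and masses are not known exactly. Their poses are not given: they have to be found in the camera images.
- base_box: Closed blue box, 2 kg. 150 (x) x 64 mm, 4 feet; rim 65, lid (146 x 60) top 88 mm high. Lid has 4 recesses at (+-60, +-19) mm, 17 mm square, floors at height 82: a box stacked home has its origin 82 above this one (88 if not in the recesses). All boxes: feet at (+-60, +-19), 13 mm thick, 9 high, round-ended; either way round fits. Origin: centre of underside at the foot tips, z up.
- socket_box: Open orange box, 0.32 kg, same body, feet and origin as the blue box; x along its length. Walls 5 mm, rim at 65 mm, black insert top at 51, four 31 x 31 mm pockets, centres x = -51, -17, 17, 51, y = 0, floors at 13. Grip it across its 64 mm width below the rim, also with the lid on. Either way round fits.
- loose_lid: Orange lid, 146 (x) x 60 mm, 29 high, 0.1 kg, right way up. Origin: centre of underside, lower edge of its lip. Lip (135 x 49, 6 high) goes inside the box walls with 2.5 mm play; the skirt above rests on the rim; home, its origin is 59 above the orange box's. Recesses as on the blue lid, floors at 23. Only rests on the box. Grip across 60 mm, above 6 mm height (box is 4 mm wider).
- bit_box: Closed yellow box, 0.3 to 0.65 kg, like the blue box but lower: 150 (x) x 64 mm, rim at 40 mm, lid top at 63 mm; same feet and origin. Grip it across its 64 mm width below the rim. Home on the orange lid, its origin is 23 mm above the lid's origin.
- socket_red: Steel deep socket with a red band, a plain cylinder 26 mm in diameter and 64 mm long, 0.08 kg, standing on the bench; may be absent. Origin: centre of its lower end; z along its axis, up. In a pocket its origin is 13 mm above the socket box's origin and it stands 12 mm out above the rim.
- socket_blue: Steel deep socket with a blue band, a plain cylinder 26 mm in diameter and 64 mm long, 0.08 kg, standing on the bench; may be absent. Origin: centre of its lower end; z along its axis, up. In a pocket its origin is 13 mm above the socket box's origin and it stands 12 mm out above the rim.
- socket_yellow: Steel deep socket with a yellow band, a plain cylinder 26 mm in diameter and 64 mm long, 0.08 kg, standing on the bench; may be absent. Origin: centre of its lower end; z along its axis, up. In a pocket its origin is 13 mm above the socket box's origin and it stands 12 mm out above the rim.
- socket_green: Steel deep socket with a green band, a plain cylinder 26 mm in diameter and 64 mm long, 0.08 kg, standing on the bench; may be absent. Origin: centre of its lower end; z along its axis, up. In a pocket its origin is 13 mm above the socket box's origin and it stands 12 mm out above the rim.
- ratchet: Bystander, to be left alone: red and black ratchet handle, about 215 mm long, 35 mm high, lying on the bench.
- extension_bar: Bystander, to be left alone: steel extension bar, 157 mm long, 18 mm wide, lying on the bench.
- screwdriver: Bystander, to be left alone: screwdriver, 200 mm long, lying on the bench.
- yellow_dish: Bystander, to be left alone: open yellow dish, 110 x 85 mm, 30 mm high.
- tape_roll: Bystander, to be left alone: black roll of tape lying flat, 90 mm across, 24 mm high.
Things that resemble listed ones, but are neither listed nor needed, are in the scene too. What is shaped like the bit_box but pink is not meant.

How it is judged:
On the way, in this order (a step that is already met when the one before it is completed fails the run):
1. every socket present stands in a pocket of the orange box (z of socket_red in the frame of socket_box between 0.009 and 0.018 m and x of socket_red in the frame of socket_box between -0.062 and 0.062 m and y of socket_red in the frame of socket_box between -0.008 and 0.008 m and angle between the z axis of each of socket_red, socket_blue, socket_yellow, socket_green and the z axis of socket_box, either way round below 0.2 rad and z of socket_blue in the frame of socket_box between 0.009 and 0.018 m and x of socket_blue in the frame of socket_box between -0.062 and 0.062 m and y of socket_blue in the frame of socket_box between -0.008 and 0.008 m and z of socket_yellow in the frame of socket_box between 0.009 and 0.018 m and x of socket_yellow in the frame of socket_box between -0.062 and 0.062 m and y of socket_yellow in the frame of socket_box between -0.008 and 0.008 m and z of socket_green in the frame of socket_box between 0.009 and 0.018 m and x of socket_green in the frame of socket_box between -0.062 and 0.062 m and y of socket_green in the frame of socket_box between -0.008 and 0.008 m), for 0.2 s.
2. the orange lid is fully on the orange box (z of loose_lid in the frame of socket_box between 0.056 and 0.062 m and x of loose_lid in the frame of socket_box between -0.006 and 0.006 m and y of loose_lid in the frame of socket_box between -0.006 and 0.006 m and angle between the x axis of loose_lid and the x axis of socket_box, either way round below 0.08 rad and angle between loose_lid's own z axis and vertical below 0.05 rad), for 0.2 s.
3. the closed orange box stands on the blue box, feet in the recesses (all of step 2 and z of socket_box in the frame of base_box between 0.079 and 0.085 m and x of socket_box in the frame of base_box between -0.005 and 0.005 m and y of socket_box in the frame of base_box between -0.005 and 0.005 m and angle between the x axis of socket_box and the x axis of base_box, either way round below 0.08 rad and angle between socket_box's own z axis and vertical below 0.05 rad), for 0.2 s.
4. the yellow box stands on the orange lid, feet in the recesses (z of bit_box in the frame of loose_lid between 0.02 and 0.026 m and x of bit_box in the frame of loose_lid between -0.005 and 0.005 m and y of bit_box in the frame of loose_lid between -0.005 and 0.005 m and angle between the x axis of bit_box and the x axis of loose_lid, either way round below 0.08 rad and angle between bit_box's own z axis and vertical below 0.05 rad), for 0.2 s.
At the end, for the whole second after the job is handed in: Every socket stands in a pocket, on its floor within 5 mm; lid home on the orange box (3 mm in height, 6 mm sideways); orange box on blue and yellow on orange with feet in the recesses (3 mm in height, 5 mm sideways, 0.08 rad); all upright and at rest, blue box on the bench (all of step 1 and all of step 3 and all of step 4 and angle between base_box's own z axis and vertical below 0.05 rad and height (world z) of base_box below 0.005 m and linear speed of each of base_box, socket_box, loose_lid, bit_box below 0.02 m/s); the robot touches nothing.
It fails at once if the orange box is tipped over (angle between socket_box's own z axis and vertical above 0.6 rad).
It fails at once if the blue box is moved more than 5 cm (distance of base_box from where it was at the start of the episode above 0.05 m).
It fails at once if a bystander is moved more than 5 cm (distance of any of ratchet, extension_bar, screwdriver, yellow_dish, tape_roll from where it was at the start of the episode above 0.05 m).
Of socket_red, socket_blue, socket_yellow, socket_green only 2 to 4 are there at a start; the rules pass over those that are not, and their reading is None.
At some moment in a run one of loose_lid, bit_box may be knocked a few centimetres aside while the robot is not near it.
It also fails if it takes over 210 s, if anything falls off the work surface, if the arm or the gripper's body presses on something with over 40 N, if the wrist force passes 120 N, or if a joint passes its speed limit or range.

ROBOT

A 7-joint arm with a two-finger parallel gripper is mounted at the origin on the work surface. World frame = base frame: x ahead of the robot, y to its left, z up, the work surface at z = 0. Lengths are in m, angles in rad, forces in N, time in s.
With the tool pointing down it reaches from about 0.425 to 0.925 m from the base axis. Payload 6.8 kg.
Tool frame: the origin (TCP) lies on the front face of the gripper's body, between the roots of the fingers; the fingertips stand 73 mm ahead of it and the grasp point (between the pads) lies 54 mm ahead of it (env.nose_length is the distance from the TCP to the fingertips, in m); z points along the fingers, y is the direction in which the jaws open and shut (so a half turn about z gives the same grasp; the last joint's range is limited). The gripper opens to 85 mm and grips with 20 to 120 N. Pads are 22 mm wide; open, the fingers measure 114 mm over their backs; the gripper's body (76 mm by 85 mm) begins 54 mm behind the grasp point. The pads swing forward as they close: fully open they stand 13 mm farther back than shut.
Start: joints at [1.117, 0.477, 0.022, 1.555, -0.011, 1.109, -0.083], TCP at [0.229, -0.635, 0.304] pointing down, gripper open.
Joint ranges: [-2.96, 2.96], [-0.34, 2.1], [-1.41, 1.46], [0.24, 2.44], [-1.37, 4.51], [0.17, 1.92], [-2.96, 2.96]. Speed limits (rad/s): [2.39, 2.39, 3.14, 3.14, 3.14, 3.14, 3.14].

INTERFACE

Orientations are given as a unit quaternion [w, x, y, z].
In Python, from cell import env, kin, camera, calibration, job gives the robot as it stands. The module is installed in compiled form; this text tells all that it offers. Calls block until the motion is done:
- env.reach(position, orientation): joint-space move of the TCP to a pose.
- env.movel(position, velocity=0.15, rot=None, stop_force=None): straight line of the TCP; rot=None keeps the orientation; velocity is the mean speed in m/s. With stop_force (N) it stops when the force on the tool has changed by that much, and returns True; else False.
- env.goto_joints(angles): joint-space move.
- env.grip(opening, f_grip=None): finger opening in m; f_grip is the grip in N (None keeps the last); returns when the fingers have stopped.
- env.dwell(seconds).
- kin.inverse_kinematics(position, orientation): joint angles nearest the present ones, or None.
- env.get_state(): the state.
- camera(name): name is "scene" or "top"; returns (picture, depth): 480x640x3 uint8, blue, green, red; 480x640 float32, m along the optical axis (not along the pixel's ray), 0 where there is no reading.
- calibration(name): a dict with "fx", "fy", "cx", "cy" (pixels), "k1" (the pictures are not rectified: a ray, as slopes to the right and down, at radius r is drawn at 1 + k1 r^2 times it, then the intrinsics apply), "rvec" (rotation vector, rad) and "tvec" (3), from world to camera coordinates, as OpenCV has them. Camera axes: x right, y down, z forward; pixel columns grow to the right and rows downward; lengths in m; the calibration is good to about 2 mm. A picture is of the moment at which its call begins. calibration takes no time and is no camera call.
A pose or a line that the arm cannot do raises env.PlanningError and nothing moves.
- job.job_done(): hands the job in, once; it reports no verdict.
The state is a dict: "time": time; "qpos": joint angles; "joint_velocities": joint speeds; "joint_torque": joint torques, N m; "tcp_pos": TCP position; "orientation": TCP orientation; "force": force on the tool from outside, world axes, zero at the start; "torque": the same for the moment, N m; "opening": finger opening in m.
Only numpy, scipy, OpenCV 4.12 (cv2) and the standard library are available. Lean on these libraries where they do the work, as an engineer would, in place of code of your own. Each camera call takes 0.05 s, during which the arm holds its last target.

## Working session

There is one attempt and no reset: what is moved stays moved. The work goes in short steps, each a Python script; the robot and the scene stay as the last script left them, time stands still between calls to the robot, and variables do not carry over. Pictures are saved under pics/ and viewed, and the job is handed in when it is done.

```bash
mkdir -p pics; ls; python3 - <<'E'
from cell import env,kin,camera,calibration,job
import cv2
for n in("scene","top"):
    p,d=camera(n); cv2.imwrite(f"pics/{n}0.png",p); import numpy as np
    np.save(f"pics/{n}0.npy",d); print(n,calibration(n),(d>0).mean())
print(env.get_state(),env.nose_length)
E
```

```text
pics
scene {'fx': 459.01345244624383, 'fy': 459.01345244624383, 'cx': 321.5192790751069, 'cy': 231.92384964208821, 'k1': -0.08583128306571586, 'rvec': array([ 1.90444248,  1.06977758, -0.58151956]), 'tvec': array([-0.20219857, -0.16892755,  1.27100391])} 0.9959147135416667
top {'fx': 437.5982626276396, 'fy': 437.5982626276396, 'cx': 325.8021809776555, 'cy': 237.126784701377, 'k1': 0.002465595182893977, 'rvec': array([ 2.14399913, -2.14331354,  0.11367741]), 'tvec': array([-0.00363808,  0.4481444 ,  0.93831788])} 0.996083984375
{'time': 0.1, 'qpos': array([ 1.116874  ,  0.47769885,  0.0223474 ,  1.55634868, -0.01147132,
        1.10933902, -0.08310135]), 'joint_velocities': array([-7.17315671e-04, -2.97935314e-03, -2.68754316e-04, -3.32764118e-03,
       -9.38512866e-04, -5.17253899e-05,  9.81925849e-04]), 'joint_torque': array([ 3.63999534e-03, -5.97761607e+01,  1.61357805e+00, -2.81953704e+01,
        1.28449628e-02,  5.10690981e-03,  1.02403408e-06]), 'tcp_pos': array([ 0.22864973, -0.63464377,  0.30303707]), 'orientation': array([-8.04341883e-04,  9.85085385e-01,  1.72064205e-01, -2.15901760e-04]), 'force': array([-0.16271   , -1.01228951, -1.14732283]), 'torque': array([-0.08796901, -0.01638623,  0.03228349]), 'opening': 0.08521690382151832} 0.0726
```

View pics/scene0.png

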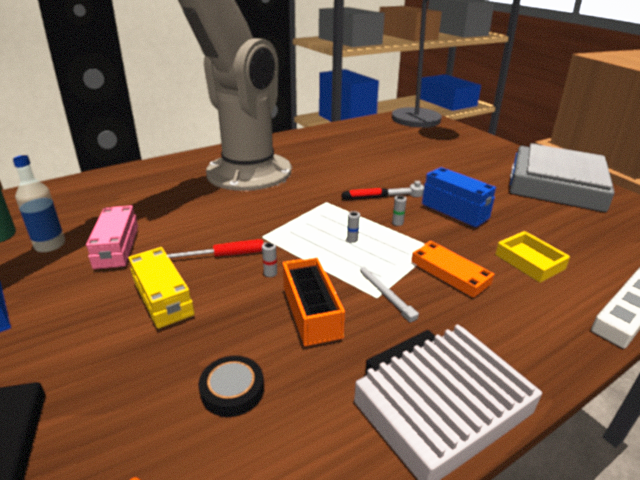

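View pics/top0.png

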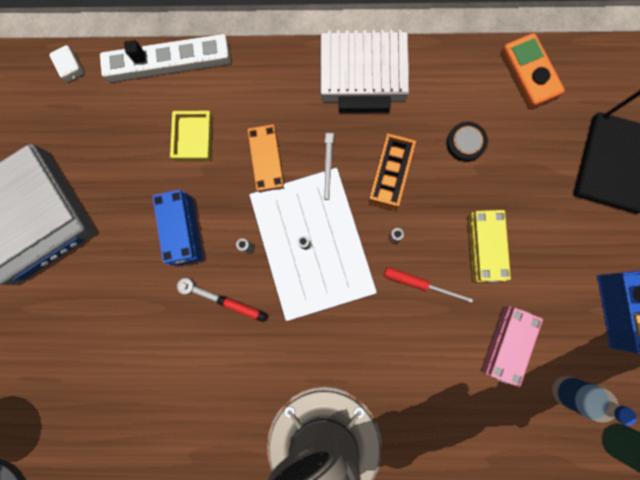

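The top view shows three sockets: green (243,244), blue (304,241) and red (397,234). It also shows the blue box (177,228), lid (265,158), orange box (393,171) and yellow box (490,246). I see no yellow socket. Next I'll measure these with depth points at the known heights.

```bash
cat > h.py <<'E'
from cell import env,kin,camera,calibration,job
import cv2, numpy as np
from scipy.spatial.transform import Rotation as R
def cal(n):
    c=calibration(n); K=np.array([[c['fx'],0,c['cx']],[0,c['fy'],c['cy']],[0,0,1.]])
    return K,np.array([c['k1'],0,0,0]),cv2.Rodrigues(c['rvec'])[0],c['tvec']
def rays(n,px):
    K,D,Rm,t=cal(n)
    u=cv2.undistortPoints(np.asarray(px,float).reshape(-1,1,2),K,D).reshape(-1,2)
    return np.c_[u,np.ones(len(u))],Rm,t
def plane(n,px,z):
    r,Rm,t=rays(n,px); d=r@Rm; o=-Rm.T@t
    return o+d*((z-o[2])/d[:,2])[:,None]
def cloud(n,mask,depth):
    v,u=np.nonzero(mask&(depth>0)); r,Rm,t=rays(n,np.c_[u,v])
    return np.c_[u,v],(r*depth[v,u][:,None]-t)@Rm
def proj(n,P):
    K,D,Rm,t=cal(n)
    return cv2.projectPoints(np.asarray(P,float).reshape(-1,3),cv2.Rodrigues(Rm)[0],t,K,D)[0].reshape(-1,2)
HUE=dict(orange=(7,17),yellow=(22,36),blue=(105,128),pink=(150,176))
def cmask(p,c,smin=120,vmin=60):
    h=cv2.cvtColor(p,cv2.COLOR_BGR2HSV); a,b=HUE[c]
    return ((h[...,0]>=a)&(h[...,0]<=b)&(h[...,1]>=smin)&(h[...,2]>=vmin))
def blobs(m,amin=150):
    n,l,s,c=cv2.connectedComponentsWithStats(m.astype(np.uint8))
    return [(l==i,s[i,4],c[i]) for i in range(1,n) if s[i,4]>=amin]
def rect(xy):
    (cx,cy),(w,h),a=cv2.minAreaRect(xy.astype(np.float32)); a=np.radians(a)
    if w<h: w,h=h,w; a+=np.pi/2
    a=(a+np.pi/2)%np.pi-np.pi/2
    return np.array([cx,cy]),w,h,a
E
python3 - <<'E'
from h import *
p,d=camera("top")
for c in HUE:
    for m,a,ce in blobs(cmask(p,c,smin=110 if c!='pink' else 60)):
        px,P=cloud("top",m,d)
        zt=np.percentile(P[:,2],90); T=P[np.abs(P[:,2]-zt)<.006]
        r=rect(T[:,:2]); print(c,a,ce.round(),'ztop',zt.round(4),'c',r[0].round(4),'size',np.round(r[1:3],3),'ang',round(r[3],4),'r',np.hypot(*r[0]).round(3))
for u,v in [(243,244),(304,241),(397,234)]:
    m=np.zeros((480,640),bool); m[v-18:v+18,u-18:u+18]=True
    px,P=cloud("top",m,d); T=P[(P[:,2]>.058)&(P[:,2]<.07)]
    print(T[:,:].mean(0),(T.max(0)-T.min(0)), len(T), cv2.minEnclosingCircle(T[:,:2].astype(np.float32)), 'shortobj',P[:,2].max())
E
```

```text
orange 209139 [317. 262.] ztop 0.0026 c [0.4365 0.0268] size [1.548 1.02 ] ang 1.5704 r 0.437
orange 436 [629. 111.] ztop 0.0051 c [ 0.7411 -0.7102] size [0.078 0.048] ang -0.9967 r 1.026
orange 168 [397. 152.] ztop 0.0507 c [ 0.6327 -0.1594] size [0.034 0.021] ang 1.347 r 0.653
orange 173 [393. 166.] ztop 0.0505 c [ 0.601  -0.1502] size [0.034 0.023] ang 1.2735 r 0.62
orange 182 [389. 180.] ztop 0.0507 c [ 0.5685 -0.1413] size [0.034 0.024] ang 1.2784 r 0.586
yellow 1985 [191. 135.] ztop 0.03 c [0.6861 0.3102] size [0.111 0.087] ang -0.0058 r 0.753
yellow 2388 [489. 245.] ztop 0.0647 c [ 0.427  -0.3551] size [0.146 0.062] ang 0.0336 r 0.555
blue 2356 [175. 227.] ztop 0.0893 c [0.4649 0.3192] size [0.147 0.062] ang 0.2119 r 0.564
blue 210 [ 44. 259.] ztop 0.0493 c [0.4004 0.61  ] size [0.161 0.006] ang -0.9659 r 0.73
blue 1867 [620. 302.] ztop 0.089 c [ 0.2906 -0.6128] size [0.16  0.033] ang -0.0923 r 0.678
blue 255 [626. 416.] ztop 0.202 c [ 0.1199 -0.5187] size [0.027 0.027] ang -0.0506 r 0.532
pink 2675 [512. 346.] ztop 0.0648 c [ 0.2171 -0.3935] size [0.146 0.062] ang -0.3804 r 0.449
[0.42781625 0.17534798 0.06377616] [0.02412321 0.02416598 0.00941468] 114 ((0.42809414863586426, 0.17559166252613068), 0.012620664201676846) shortobj 0.06866065397324767
[0.43417275 0.04533494 0.06427111] [0.02371857 0.02371759 0.0091414 ] 114 ((0.4341968894004822, 0.045861903578042984), 0.01275651715695858) shortobj 0.06824411504221652
[ 0.44974821 -0.15508967  0.06394008] [0.02354816 0.02354811 0.00784929] 116 ((0.45006224513053894, -0.1553753912448883), 0.012906048446893692) shortobj 0.06792566167245963
```

```bash
python3 - <<'E'
import cv2
p=cv2.imread("pics/top0.png"); cv2.imwrite("pics/crop1.png",cv2.resize(p[120:280,130:430],(800,427),interpolation=cv2.INTER_CUBIC))
E
```

```text
(no output)
```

View pics/crop1.png

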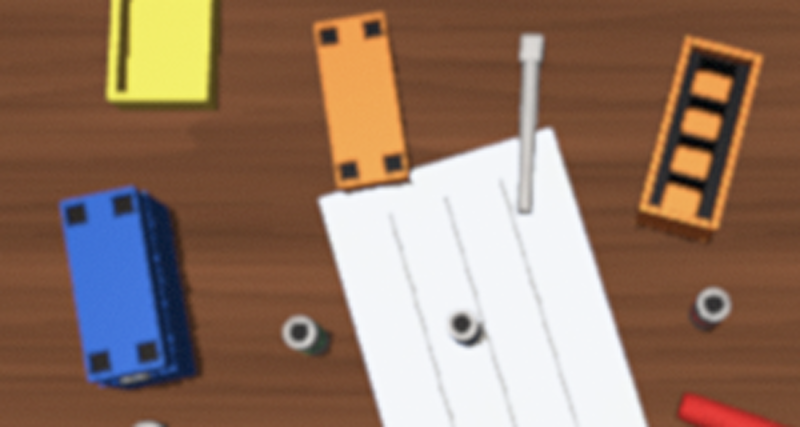

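```bash
cat >> h.py <<'E'
# name: colour, top z, expected size, band
OBJ=dict(base_box=('blue',.088,(.146,.060)),bit_box=('yellow',.063,(.146,.060)),loose_lid=('orange',.029,(.146,.060)),socket_box=('orange',.065,(.150,.064)))
def measure(name,p,d,cam,near=None,rad=.13,dz=.0,band=.007,pr=True):
    c,zt,sz=OBJ[name]; zt=zt+dz
    m=cmask(p,c,smin=100)
    px,P=cloud(cam,m,d); k=(np.abs(P[:,2]-zt)<band)&(P[:,0]>-.1)
    if near is not None: k&=np.hypot(*(P[:,:2]-near).T)<rad
    M=np.zeros((480,640),bool); M[px[k][:,1],px[k][:,0]]=True
    n,l=cv2.connectedComponents(cv2.dilate(M.astype(np.uint8),np.ones((3,3))))
    best=None
    for i in range(1,n):
        q=px[(l[px[:,1],px[:,0]]==i)&k]
        if len(q)<100: continue
        XY=plane(cam,q,zt)[:,:2]; r=rect(XY); e=abs(r[1]-sz[0])+abs(r[2]-sz[1])
        if best is None or e<best[0]: best=(e,r,len(q))
    if best is None: return None
    e,r,nn=best
    if pr: print(name,cam,'c',r[0].round(4),'size',np.round(r[1:3],4),'ang',round(r[3],4),nn)
    return r
E
python3 - <<'E'
from h import *
for cam in("top","scene"):
    p,d=camera(cam)
    for n in OBJ: measure(n,p,d,cam)
E
```

```text
base_box top c [0.4644 0.3181] size [0.147  0.0619] ang 0.2104 1857
bit_box top c [ 0.4267 -0.3536] size [0.146  0.0628] ang 0.0328 1809
loose_lid top c [0.6305 0.1355] size [0.1478 0.0606] ang 0.1636 1572
socket_box top c [ 0.5902 -0.1475] size [0.1516 0.0639] ang -0.2703 479
base_box scene c [0.4708 0.312 ] size [0.1502 0.0765] ang 0.2291 895
bit_box scene c [ 0.4327 -0.3564] size [0.1563 0.0612] ang 0.0284 1846
loose_lid scene c [0.6358 0.1311] size [0.1508 0.0708] ang 0.1617 1265
socket_box scene c [ 0.5964 -0.1511] size [0.159  0.0656] ang -0.269 820
```

```bash
cat >> h.py <<'E'
def quat(yaw):
    return np.array([0,np.cos(yaw/2),np.sin(yaw/2),0.])
def pick_yaw(x,y,z,yaw,zs=None):
    q0=env.get_state()['qpos']; best=None
    for k in (-2,-1,0,1,2):
        yy=yaw+k*np.pi
        if abs(yy)>3.3: continue
        q=kin.inverse_kinematics([x,y,z],quat(yy))
        if q is None: continue
        c=np.abs(np.array(q)-q0).max()
        if abs(q[6])>2.8: c+=2
        if best is None or c<best[0]: best=(c,yy)
    if best is None: raise RuntimeError("no ik %s"%([x,y,z,yaw],))
    return best[1]
def over(x,y,z,yaw):
    yy=pick_yaw(x,y,z,yaw); env.reach([x,y,z],quat(yy)); return yy
def sock(p,d,cam,near,r=.03,z=.064):
    px,P=cloud(cam,np.ones((480,640),bool),d)
    k=(np.abs(P[:,2]-z)<.006)&(np.hypot(*(P[:,:2]-near).T)<r)
    XY=plane(cam,px[k],z)[:,:2].astype(np.float32)
    (x,y),rr=cv2.minEnclosingCircle(XY); return np.array([x,y]),rr,k.sum()
def tcp(): return env.get_state()['tcp_pos']
E
python3 - <<'E'
from h import *
p,d=camera("top")
s,rr,n=sock(p,d,"top",[.45,-.155]); print(s,rr,n)
BOX=np.array([.5902,-.1475]); BY=-.2703
for z in(.12,.28):
  for q in ([*s,z],[.434,.045,z],[.428,.175,z],[*BOX,z]):
    for y in(BY,BY+np.pi,BY+np.pi/2,BY-np.pi/2):
        a=kin.inverse_kinematics(q,quat(y)); print(np.round(q,3),round(y,2),None if a is None else np.round(a,2))
E
```

```text
[ 0.44981691 -0.1549727 ] 0.013208339922130108 120
[ 0.45  -0.155  0.12 ] -0.27 [ 0.27  0.43 -0.09  2.16  0.07  0.55 -1.71]
[ 0.45  -0.155  0.12 ] 2.87 [ 0.67  0.49 -0.56  2.13  0.44  0.63  1.09]
[ 0.45  -0.155  0.12 ] 1.3 [ 0.51  0.46 -0.37  2.14  0.29  0.59 -0.34]
[ 0.45  -0.155  0.12 ] -1.84 [-0.67  0.93  1.26  2.21 -1.16  0.98 -2.1 ]
[0.434 0.045 0.12 ] -0.27 [ 0.04  0.41 -0.34  2.23  0.26  0.54 -2.34]
[0.434 0.045 0.12 ] 2.87 [ 0.42  0.51 -0.79  2.21  0.61  0.65  0.49]
[0.434 0.045 0.12 ] 1.3 [ 0.32  0.47 -0.67  2.22  0.51  0.61 -1.  ]
[0.434 0.045 0.12 ] -1.84 [ 0.7   0.72 -1.19  2.2   0.91  0.88  1.79]
[0.428 0.175 0.12 ] -0.27 [-0.03  0.48 -0.59  2.16  0.46  0.62 -2.79]
[0.428 0.175 0.12 ] 2.87 [ 0.35  0.7  -1.11  2.14  0.87  0.86 -0.  ]
[0.428 0.175 0.12 ] 1.3 [ 0.25  0.61 -0.96  2.15  0.75  0.76 -1.47]
[0.428 0.175 0.12 ] -1.84 [ 0.4   0.76 -1.19  2.14  0.93  0.92  1.52]
[ 0.59  -0.148  0.12 ] -0.27 [ 0.18  0.59 -0.05  1.85  0.04  0.7  -1.74]
[ 0.59  -0.148  0.12 ] 2.87 [ 0.58  0.67 -0.59  1.82  0.5   0.81  1.03]
[ 0.59  -0.148  0.12 ] 1.3 [ 0.44  0.63 -0.41  1.83  0.34  0.
[... 514 characters left out ...]
434 0.045 0.28 ] 1.3 [ 0.45  0.18 -0.76  2.08  0.15  0.93 -0.66]
[0.434 0.045 0.28 ] -1.84 [ 0.79  0.29 -1.17  2.07  0.33  0.98  2.32]
[0.428 0.175 0.28 ] -0.27 [ 0.3   0.28 -0.94  2.02  0.27  0.97 -2.62]
[0.428 0.175 0.28 ] 2.87 [ 0.46  0.35 -1.16  2.02  0.38  1.01  0.42]
[0.428 0.175 0.28 ] 1.3 [ 0.39  0.31 -1.06  2.02  0.33  0.99 -1.1 ]
[0.428 0.175 0.28 ] -1.84 [ 0.47  0.36 -1.17  2.02  0.39  1.02  1.98]
[ 0.59  -0.148  0.28 ] -0.27 [ 0.24  0.4  -0.13  1.74  0.06  1.01 -1.75]
[ 0.59  -0.148  0.28 ] 2.87 [ 0.62  0.47 -0.64  1.71  0.31  1.07  1.18]
[ 0.59  -0.148  0.28 ] 1.3 [ 0.48  0.43 -0.44  1.72  0.21  1.04 -0.3 ]
[ 0.59  -0.148  0.28 ] -1.84 [-0.66  0.75  1.27  1.8  -0.77  1.2  -2.57]
```

```bash
python3 - <<'E'
from h import *
s=np.array([.4498,-.1550]); BY=-.2703
t0=env.get_state()['time']
y=over(*s,.26,BY+np.pi/2); print(y)
env.movel([*s,.115],velocity=.2)
env.grip(0.0,30); st=env.get_state(); print(st['opening'],st['tcp_pos'],st['force'])
env.grip(0.06)
y2=pick_yaw(*s,.115,BY); print(y2)
env.movel([*s,.16]); env.movel([*s,.16],rot=quat(y2)); env.movel([*s,.115]); 
env.grip(0.0,30); st=env.get_state(); print(st['opening'],st['tcp_pos'],st['orientation'])
env.grip(0.06); T=tcp()
env.movel([*s,.20],velocity=.25); env.reach([.45,.06,.28],quat(y2))
p,d=camera("top"); cv2.imwrite("pics/top1.png",p)
print('red',sock(p,d,"top",s)[0]-T[:2]); print('green',sock(p,d,"top",[.428,.175]))
m=measure("socket_box",p,d,"top",near=[.59,-.147]); print(env.get_state()['time']-t0,env.get_state()['time'])
E
```

```text
1.3004963267948966
0.025032740283872083 [ 0.45012165 -0.15509549  0.11539916] [-1.13910824  0.24796481  6.16531921]
-0.2703
0.024984244560258155 [ 0.45044112 -0.1552031   0.11591533] [ 9.20661496e-05  9.90870985e-01 -1.34810415e-01  9.13291487e-04]
red [0.00035259 0.00024143]Traceback (most recent call last):
  File "<stdin>", line 14, in <module>
  File "h.py", line 70, in sock
    XY=plane(cam,px[k],z)[:,:2].astype(np.float32)
       ~~~~~^^^^^^^^^^^^^
  File "h.py", line 12, in plane
    r,Rm,t=rays(n,px); d=r@Rm; o=-Rm.T@t
           ~~~~^^^^^^
  File "h.py", line 9, in rays
    u=cv2.undistortPoints(np.asarray(px,float).reshape(-1,1,2),K,D).reshape(-1,2)
      ~~~~~~~~~~~~~~~~~~~^^^^^^^^^^^^^^^^^^^^^^^^^^^^^^^^^^^^^^^^^^
cv2.error: OpenCV(4.12.0) /io/opencv/modules/calib3d/src/undistort.dispatch.cpp:347: error: (-215:Assertion failed) CV_IS_MAT(_src) && CV_IS_MAT(_dst) && (_src->rows == 1 || _src->cols == 1) && (_dst->rows == 1 || _dst->cols == 1) && _src->cols + _src->rows - 1 == _dst->rows + _dst->cols - 1 && (CV_MAT_TYPE(_src->type) == CV_32FC2 || CV_MAT_TYPE(_src->type) == CV_64FC2) && (CV_MAT_TYPE(_dst->type) == CV_32FC2 || CV_MAT_TYPE(_dst->type) == CV_64FC2) in function 'cvUndistortPointsInternal'
```

View pics/top1.png

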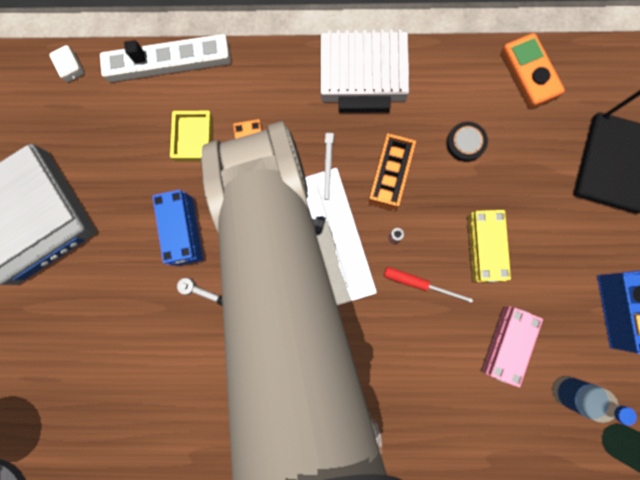

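```bash
cat >> h.py <<'E'
BOX=np.array([.5902,-.1475]); BY=-.2703
def bpos(lx,ly=0,B=None,a=None):
    B=BOX if B is None else B; a=BY if a is None else a
    return B+np.array([np.cos(a)*lx-np.sin(a)*ly,np.sin(a)*lx+np.cos(a)*ly])
def put(s,lx,zp=.115):
    y=over(*s,.2,BY); env.grip(.06)
    env.movel([*s,zp],velocity=.2); env.grip(0,40)
    o=env.get_state()['opening']; print('grip',o,tcp())
    env.movel([*s,.22],velocity=.25)
    t=bpos(lx); y=pick_yaw(*t,.24,BY)
    env.reach([*t,.24],quat(y)); env.movel([*t,.19],velocity=.2); 
    T=tcp(); print('err',T[:2]-t)
    h=env.movel([*t,.139],velocity=.08,stop_force=6); st=env.get_state(); print('stop',h,st['tcp_pos'],st['force'],st['opening'])
    return h
E
python3 - <<'E'
from h import *
h=put(np.array([.4502,-.1552]),-.051)
if not h:
    env.grip(.06); env.movel([*tcp()[:2],.23],velocity=.25)
print(env.get_state()['time'])
E
```

```text
grip 0.024597380630532868 [ 0.4511079  -0.15541914  0.11629423]
err [-0.00150469 -0.00045938]
stop False [ 0.54130895 -0.13394377  0.13919706] [ 0.30138339  0.09348292 -0.1251145 ] 0.024638859758161238
14.2917
```

```bash
python3 - <<'E'
from h import *
h=put(np.array([.4342,.0455]),.017)
if not h:
    env.grip(.06); env.movel([*tcp()[:2],.23],velocity=.25)
print(env.get_state()['time'])
p,d=camera("scene"); cv2.imwrite("pics/s2.png",p)
E
```

```text
grip 0.024800273832129432 [0.43506588 0.04559187 0.11621629]
err [-0.00050115  0.00149232]
stop False [ 0.60651856 -0.15206422  0.13892836] [-0.69590057 -0.08288291 -1.59805351] 0.02435726254580728
20.0667
```

View pics/s2.png

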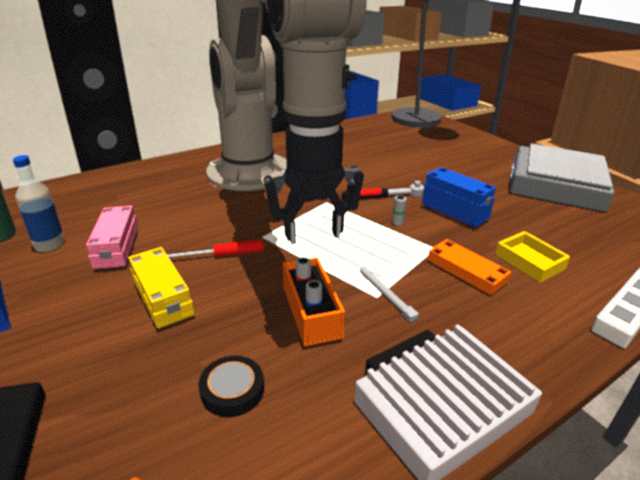

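Red (303,268) and blue (313,292) stand in the box. The lid has been knocked aside and is now at (469,266). Green is next.

```bash
python3 - <<'E'
from h import *
h=put(np.array([.4280,.1754]),.051)
if not h:
    env.grip(.06); env.movel([*tcp()[:2],.23],velocity=.25)
env.reach([.45,-.30,.32],quat(pick_yaw(.45,-.30,.32,0)))
print(env.get_state()['time'])
p,d=camera("scene"); cv2.imwrite("pics/s3.png",p)
p,d=camera("top"); cv2.imwrite("pics/t3.png",p)
for n in OBJ: measure(n,p,d,"top")
for lx in(-.051,.017,.051):
    px,P=cloud("top",np.ones((480,640),bool),d); k=np.hypot(*(P[:,:2]-bpos(lx)).T)<.012; print(lx,np.percentile(P[k][:,2],[50,90]),sock(p,d,"top",bpos(lx),r=.018,z=.077)[0]-bpos(lx))
E
```

```text
grip 0.024549028918064656 [0.42877351 0.17569969 0.11623303]
err [-0.00017598  0.00132584]
stop False [ 0.63920995 -0.16117715  0.13889651] [ 0.43718382 -0.30595913 -0.55398887] 0.02448243641552344
27.8833
base_box top c [0.4642 0.3181] size [0.1473 0.062 ] ang 0.2104 1852
bit_box top c [ 0.4149 -0.3539] size [0.1222 0.0629] ang 0.0334 1572
loose_lid top c [0.6429 0.1686] size [0.1481 0.0608] ang 0.1651 1566
socket_box top c [ 0.5902 -0.1478] size [0.1514 0.0639] ang -0.271 479
-0.051 [0.07705911 0.07876882] [-0.00144579 -0.00014021]
0.017 [0.07715329 0.07938489] [-0.00128768  0.0005139 ]
0.051 [0.0767736  0.07843583] [-0.00254955  0.00051809]
```

View pics/s3.png

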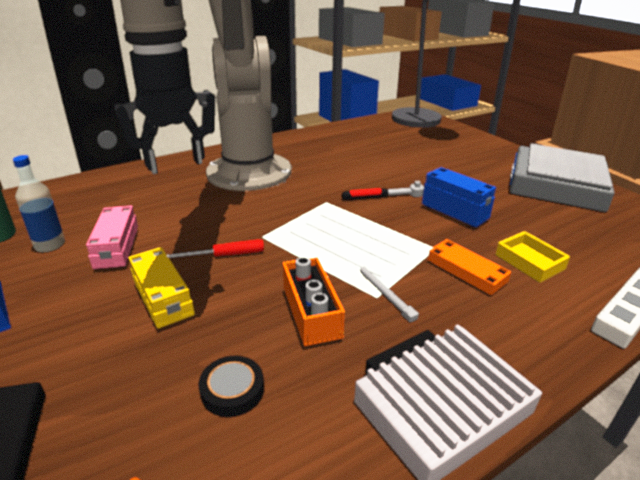

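View pics/t3.png

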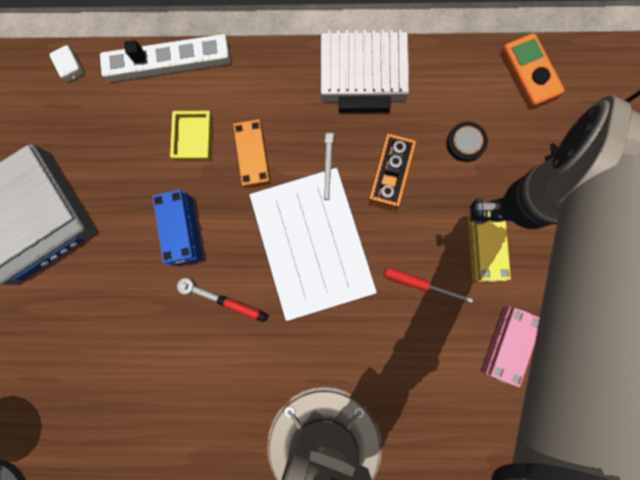

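All three sockets stand in their pockets, with tops at 77 mm as expected. The lid is now at (.643,.169).

```bash
python3 - <<'E'
from h import *
L=np.array([.6429,.1686]); LA=.1651
env.grip(.085)
y=over(*L,.2,LA); env.movel([*L,.078],velocity=.15); env.dwell(.2); print(tcp())
env.grip(0,50); env.dwell(.2); st=env.get_state(); zp=st['tcp_pos'][2]; print(st['opening'],st['tcp_pos'],st['force'])
env.movel([*L,.24],velocity=.25)
y=pick_yaw(*BOX,.24,BY); env.reach([*BOX,.24],quat(y)); env.dwell(.2)
B=BOX
env.movel([*B,.160],velocity=.15); env.dwell(.2); print(tcp(),env.get_state()['opening'])
h=env.movel([*B,.078+.061],velocity=.05,stop_force=8); st=env.get_state(); print(h,st['tcp_pos'],st['force'],zp,st['time'])
p,d=camera("scene"); cv2.imwrite("pics/s4.png",p)
E
```

```text
[0.64351876 0.16877928 0.07911912]
0.05919884037638363 [0.64324929 0.16870643 0.07867462] [-1.42697492 -0.16416375  5.67309949]
[ 0.59089074 -0.14765711  0.16123613] 0.05888737773560008
True [ 0.59039954 -0.14752382  0.14903933] [-0.83199845 -0.10021007  4.01661025] 0.07867462117566709 35.3833
```

View pics/s4.png

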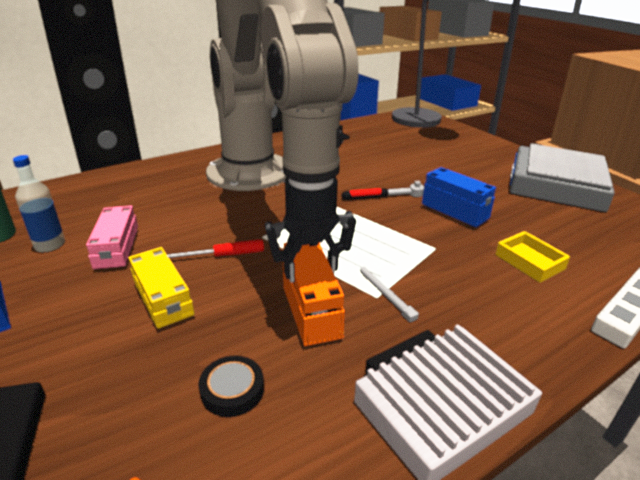

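```bash
python3 - <<'E'
from h import *
env.dwell(.3); print(env.get_state()['force'],tcp())
x=BOX
for z in (.1485,.146,.144,.142,.140,.138,.1365):
    h=env.movel([*x,z],velocity=.02,stop_force=8); env.dwell(.15); st=env.get_state(); print(h,z,st['tcp_pos'],st['force'])
    if h: break
E
```

```text
[-1.58334112 -0.22592672 -0.06261266] [ 0.59060487 -0.14762917  0.14984353]
False 0.1485 [ 0.59045762 -0.14752732  0.14887601] [-0.24385838  0.25007807  4.82267933]
False 0.146 [ 0.59079669 -0.14764139  0.14669977] [0.27133416 0.05702082 7.35181915]
False 0.144 [ 0.59128037 -0.14768509  0.14589222] [-2.64280873  0.43347183 15.88304843]
False 0.142 [ 0.59143466 -0.1477157   0.14552307] [-7.4396118   1.58295736 28.58521725]
False 0.14 [ 0.59155697 -0.14771786  0.14519415] [-11.08454702   3.59949194  41.57139836]
False 0.138 [ 0.59170111 -0.1477512   0.14458358] [-16.31605021   5.04425093  53.63005103]
False 0.1365 [ 0.591729   -0.14777267  0.14436631] [-20.56993707   5.18497585  64.94976713]
```

```bash
python3 - <<'E'
from h import *
env.movel([*BOX,.146],velocity=.03); env.dwell(.2); print(env.get_state()['force'],tcp())
p,d=camera("scene"); c=p[225:355,250:380]
q,d2=camera("top"); c2=q[110:230,330:450]
cv2.imwrite("pics/c5.png",np.hstack([cv2.resize(c,(400,400),interpolation=2),cv2.resize(c2,(400,400),interpolation=2)]))
E
```

```text
[2.7570411  0.28406556 1.10546061] [ 0.59055272 -0.14758055  0.14560703]
```

View pics/c5.png

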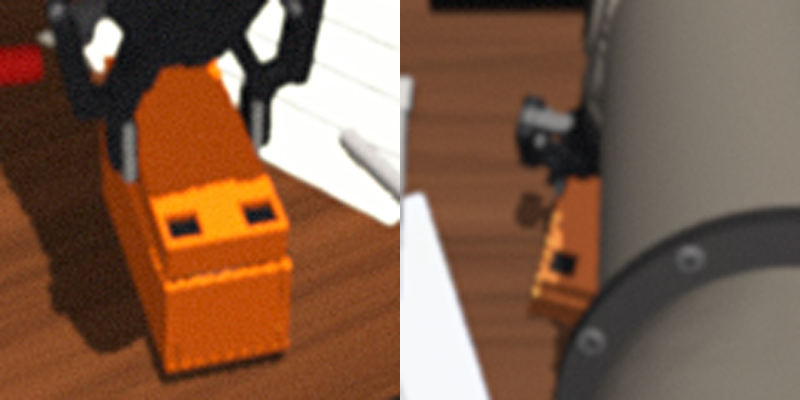

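```bash
cat >> h.py <<'E'
def inbox(P,B=None,a=None):
    B=BOX if B is None else B; a=BY if a is None else a
    D=P[:,:2]-B; c,s=np.cos(a),np.sin(a)
    return np.c_[D@[c,s],D@[-s,c],P[:,2]]
E
python3 - <<'E'
from h import *
for cam in("scene","top"):
    p,d=camera(cam); px,P=cloud(cam,cmask(p,'orange',100),d); Q=inbox(P)
    Q=Q[(abs(Q[:,0])<.09)&(abs(Q[:,1])<.045)]
    for z0 in np.arange(.01,.11,.005):
        q=Q[(Q[:,2]>=z0)&(Q[:,2]<z0+.005)]
        if len(q)>12: print(cam,round(z0,3),len(q),'x',np.percentile(q[:,0],[2,50,98]).round(4),'y',np.percentile(q[:,1],[2,50,98]).round(4))
E
```

```text
scene 0.01 129 x [-0.0593  0.0773  0.0795] y [-0.0331 -0.0195  0.0282]
scene 0.015 134 x [-0.0566  0.0775  0.0794] y [-0.0331 -0.0149  0.0295]
scene 0.02 146 x [-0.0631  0.0774  0.0793] y [-0.0331 -0.0173  0.0289]
scene 0.025 137 x [-0.0604  0.0773  0.0792] y [-0.0332 -0.0165  0.0288]
scene 0.03 135 x [-0.061   0.0772  0.0797] y [-0.0331 -0.0161  0.0292]
scene 0.035 139 x [-0.0592  0.0777  0.0795] y [-0.0331 -0.0162  0.027 ]
scene 0.04 145 x [-0.0592  0.0772  0.0793] y [-0.033  -0.0165  0.0285]
scene 0.045 143 x [-0.0436  0.0772  0.0795] y [-0.0331 -0.0147  0.0279]
scene 0.05 158 x [-0.027   0.0771  0.0796] y [-0.033  -0.0112  0.0296]
scene 0.055 136 x [-0.0205  0.0773  0.0792] y [-0.033  -0.0125  0.0289]
scene 0.06 183 x [-0.0129  0.0765  0.0791] y [-0.033  -0.0184  0.0289]
scene 0.065 215 x [-0.0014  0.0724  0.0784] y [-0.0327 -0.0102  0.0295]
scene 0.07 111 x [0.0157 0.0726 0.0742] y [-0.0308 -0.012   0.0274]
scene 0.075 110 x [0.0119 0.0731 0.0747] y [-0.0308 -0.01    0.028 ]
scene 0.08 156 x [0.0244 0.0731 0.0751] y [-0.0308 -0.0092  0.0283]
scene 0.085 259 x [0.0228 0.0683 0.0756] y [-0.0306 -0.006   0.0287]
scene 0.09 472 x [0.0124 0.0334 0.0589] y [-0.0305 -0.0028  0.0286]
scene 0.095 656 x [-0.0286  0.0013  0.0269] y [-0.0276  0.0013  0.0284]
scene 0.1 312 x [-0.0592 -0.0341 -0.0082] y [-0.028   0.0059  0.0281]
top 0.06 39 x [-0.0744 -0.0705 -0.0102] y [0.0005 0.03   0.0317]
top 0.065 20 x [-0.0743 -0.0714 -0.0222] y [-0.0008  0.0169  0.0311]
top 0.085 14 x [-0.0742 -0.0736 -0.0237] y [-0.0011  0.0186  0.0378]
top 0.09 21 x [-0.0742 -0.0726 -0.0001] y [-0.0013  0.013   0.0354]
top 0.095 176 x [-0.073  -0.0237 -0.0033] y [0.0035 0.0179 0.0296]
top 0.1 212 x [-0.0723 -0.0465 -0.0167] y [-0.0023  0.0139  0.0295]
top 0.105 39 x [-0.0711 -0.0661 -0.0118] y [-0.0035  0.0103  0.0303]
```

The lid has pitched in the hand: its front top is at z≈.087 and its rear at ≈.105. It also sits about 2.5 mm too far back in the box frame, so the rear lip rests on the rear rim. I'll lift, shift +x by 2.5 mm, lower and let it fall flat.

```bash
cat >> h.py <<'E'
def slices(cam="scene",step=.01,x0=.01):
    p,d=camera(cam); px,P=cloud(cam,cmask(p,'orange',100),d); Q=inbox(P)
    Q=Q[(abs(Q[:,0])<.095)&(abs(Q[:,1])<.045)]
    for z0 in np.arange(x0,.12,step):
        q=Q[(Q[:,2]>=z0)&(Q[:,2]<z0+step)]
        if len(q)>12: print(cam,round(z0,3),len(q),'x',np.percentile(q[:,0],[2,50,98]).round(4),'y',np.percentile(q[:,1],[2,50,98]).round(4))
E
python3 - <<'E'
from h import *
env.movel([*BOX,.157],velocity=.05); t=bpos(.0028); env.movel([*t,.157],velocity=.03); env.dwell(.2); print(env.get_state()['force'],tcp()-[*t,0])
slices(x0=.05)
h=env.movel([*t,.1445],velocity=.02,stop_force=6); env.dwell(.2); st=env.get_state(); print(h,st['tcp_pos'],st['force'])
slices(x0=.05)
E
```

```text
[-0.64397118  0.03256638 -0.73672819] [-1.59845336e-04  2.06201198e-05  1.56816426e-01]
scene 0.05 363 x [-0.0506  0.0769  0.0793] y [-0.0331 -0.0165  0.0292]
scene 0.06 392 x [-0.0273  0.0728  0.0793] y [-0.033  -0.0246  0.0299]
scene 0.07 76 x [0.0645 0.0742 0.0753] y [-0.0307 -0.0016  0.0288]
scene 0.08 221 x [0.0205 0.075  0.0769] y [-0.0309 -0.0079  0.0273]
scene 0.09 390 x [0.02   0.0741 0.0779] y [-0.0309 -0.0087  0.0277]
scene 0.1 1044 x [-0.0114  0.0229  0.0722] y [-0.0304 -0.0016  0.0284]
scene 0.11 472 x [-0.057  -0.0253 -0.0002] y [-0.0266  0.0056  0.0281]
True [ 0.59272878 -0.14818948  0.14498605] [-1.95386716  0.71398164  5.72717697]
scene 0.05 277 x [-0.026   0.0774  0.0795] y [-0.033  -0.0118  0.0292]
scene 0.06 361 x [-0.0018  0.0751  0.079 ] y [-0.033  -0.0148  0.0297]
scene 0.07 230 x [0.0174 0.0754 0.077 ] y [-0.0309 -0.0094  0.0274]
scene 0.08 415 x [0.0231 0.0727 0.0778] y [-0.0308 -0.0103  0.0283]
scene 0.09 1212 x [-0.0298  0.0152  0.0561] y [-0.0302  0.      0.0284]
scene 0.1 229 x [-0.0589 -0.0355 -0.0084] y [-0.0295  0.0083  0.0281]
```

```bash
python3 - <<'E'
from h import *
env.grip(.085); env.dwell(.4); T=tcp()
env.movel([T[0],T[1],.25],velocity=.2)
env.reach([.45,-.25,.32],quat(pick_yaw(.45,-.25,.32,BY)))
slices(x0=.05)
p,d=camera("scene"); cv2.imwrite("pics/s6.png",p[200:380,200:440])
q,d2=camera("top"); 
OBJ['lid_on']=('orange',.088,(.146,.06)); measure('lid_on',q,d2,'top'); measure('socket_box',q,d2,'top')
px,P=cloud('top',cmask(q,'orange',100),d2); Q=inbox(P); Q=Q[(abs(Q[:,1])<.02)&(Q[:,2]>.07)]
for a in(-.06,0,.06): k=abs(Q[:,0]-a)<.01; print(a,np.median(Q[k][:,2]))
print(env.get_state()['time'])
E
```

```text
scene 0.05 299 x [-0.0574  0.0774  0.0794] y [-0.0331 -0.0135  0.0292]
scene 0.06 437 x [-0.0586  0.0743  0.079 ] y [-0.033  -0.022   0.0288]
scene 0.07 289 x [-0.0569  0.0741  0.0762] y [-0.0309 -0.0154  0.0276]
scene 0.08 1905 x [-0.0672  0.0162  0.0753] y [-0.0306 -0.0026  0.0277]
scene 0.09 186 x [-0.0598  0.0391  0.0755] y [-0.0302 -0.0025  0.0282]
lid_on top c [ 0.5895 -0.1473] size [0.1479 0.06  ] ang -0.2741 1819
socket_box top c [ 0.5899 -0.1476] size [0.1504 0.0637] ang -0.271 115
-0.06 0.0870548469964026
0 0.08831747137855014
0.06 0.08793299529744295
43.5333
```

View pics/s6.png

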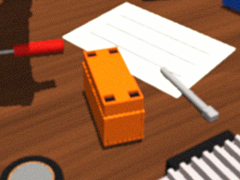

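The lid is home: flat, with its top at 87–88 mm. Next I'll grip the closed box and carry it over the blue one.

```bash
python3 - <<'E'
from h import *
B=np.array([.5897,-.1475]); a=-.271
S=np.array([.4643,.3181]); sa=.2104
print(kin.inverse_kinematics([*S,.187],quat(sa)),kin.inverse_kinematics([*S,.187],quat(sa-np.pi)),kin.inverse_kinematics([*S,.187],quat(sa+np.pi)))
y=over(*B,.22,a); env.movel([*B,.107],velocity=.15); env.dwell(.2); print(tcp()-[*B,0])
env.grip(0,80); env.dwell(.3); st=env.get_state(); print(st['opening'],st['tcp_pos']-[*B,0],st['force'])
env.movel([*B,.13],velocity=.06); env.dwell(.2); print(env.get_state()['opening'],env.get_state()['force'])
p,d=camera("scene"); cv2.imwrite("pics/s7.png",p)
E
```

```text
[-0.28695504  0.49184857 -0.54381468  1.90061383  0.33448612  0.83951179
 -2.36507598] [ 0.13065792  0.7589249  -1.18794958  1.8755394   0.80399489  1.08950142
  0.39985077] [ 0.13065792  0.7589249  -1.18794958  1.8755394   0.80399489  1.08950142
  0.39985077]
[ 0.00056632 -0.00013525  0.10805038]
0.0627054270054552 [ 0.00053833 -0.00019432  0.10793725] [-1.38952166 -0.34550771  4.49530641]
0.06249663652635487 [ 0.42394028  0.02024631 -7.5197201 ]
```

View pics/s7.png

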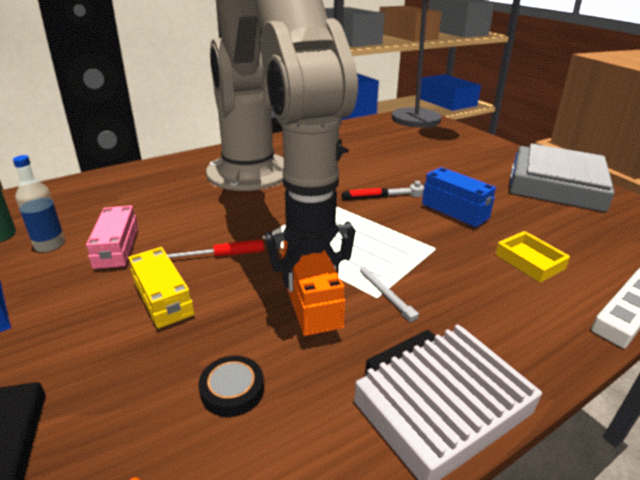

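```bash
python3 - <<'E'
from h import *
B=np.array([.5897,-.1475]); S=np.array([.4643,.3181]); sa=.2104
env.movel([*B,.27],velocity=.12)
y=pick_yaw(*S,.27,sa); print('yaw',y)
env.movel([*S,.27],velocity=.12,rot=quat(y)); env.movel([*S,.210],velocity=.08); env.dwell(.3)
st=env.get_state(); print(st['tcp_pos']-[*S,0],st['force'],st['opening'],st['time'])
K,D,Rm,t=cal("scene"); print('cam',-Rm.T@t)
for cam in("scene","top"):
    p,d=camera(cam); cv2.imwrite(f"pics/{cam}8.png",p)
    for c,zs in(('blue',np.arange(.03,.1,.01)),('orange',np.arange(.1,.2,.01))):
        px,P=cloud(cam,cmask(p,c,100),d); Q=inbox(P,S,sa); Q=Q[(abs(Q[:,0])<.095)&(abs(Q[:,1])<.05)]
        for z0 in zs:
            q=Q[(Q[:,2]>=z0)&(Q[:,2]<z0+.01)]
            if len(q)>20: print(cam,c,round(z0,3),len(q),'x',np.percentile(q[:,0],[2,50,98]).round(4),'y',np.percentile(q[:,1],[2,50,98]).round(4))
E
```

```text
yaw 0.2104
[1.25342094e-04 1.02596918e-04 2.10398264e-01] [ 0.38269755  0.40505458 -6.03707017] 0.062317311349026495 53.55
cam [ 1.09771518 -0.44645313  0.52969116]
scene blue 0.03 274 x [-0.0659  0.0231  0.0777] y [-0.0349 -0.0312  0.018 ]
scene blue 0.04 263 x [-0.0658  0.02    0.0777] y [-0.0352 -0.0315  0.0172]
scene blue 0.05 267 x [-0.0651  0.0177  0.0778] y [-0.035  -0.0314  0.0193]
scene blue 0.06 303 x [-0.0649  0.0181  0.0769] y [-0.0343 -0.0301  0.0232]
scene blue 0.07 280 x [-0.0651  0.02    0.076 ] y [-0.0326 -0.0294  0.0181]
scene blue 0.08 722 x [-0.0673  0.0124  0.0752] y [-0.0319 -0.0131  0.0258]
scene orange 0.11 227 x [-0.0675  0.0241  0.0793] y [-0.0357 -0.0321  0.0222]
scene orange 0.12 326 x [-0.0672  0.022   0.0792] y [-0.036  -0.0323  0.0208]
scene orange 0.13 321 x [-0.0669  0.022   0.0796] y [-0.0353 -0.0321  0.0221]
scene orange 0.14 288 x [-0.0678  0.0325  0.0792] y [-0.0358 -0.0322  0.023 ]
scene orange 0.15 290 x [-0.0672  0.035   0.0794] y [-0.0366 -0.0321  0.0228]
scene orange 0.16 333 x [-0.067   0.0367  0.079 ] y [-0.0358 -0.0313  0.0263]
scene orang
[... 644 characters left out ...]
9  -0.0268  0.0207]
top orange 0.11 40 x [-0.0725 -0.0146  0.0738] y [-0.0323 -0.0315  0.0258]
top orange 0.12 76 x [-0.0725 -0.0263  0.0742] y [-0.0326 -0.0316  0.0248]
top orange 0.13 99 x [-0.0729 -0.0394  0.0742] y [-0.0325 -0.0315  0.0278]
top orange 0.14 111 x [-0.0728 -0.0403  0.074 ] y [-0.0328 -0.0315  0.0217]
top orange 0.15 109 x [-0.0727 -0.0357  0.0717] y [-0.0326 -0.0314  0.0267]
top orange 0.16 200 x [-0.0726 -0.0378  0.0734] y [-0.0325 -0.0304  0.0256]
top orange 0.17 131 x [-0.0718 -0.0319  0.0689] y [-0.031  -0.0294  0.0259]
top orange 0.18 719 x [-0.0716 -0.0319  0.0711] y [-0.03   -0.0097  0.0285]
top orange 0.19 781 x [-0.0704 -0.024   0.0728] y [-0.0295 -0.0047  0.0283]
```

View pics/scene8.png

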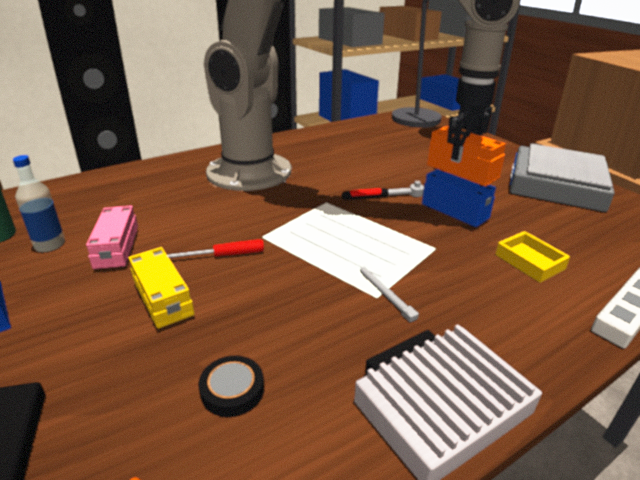

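View pics/top8.png

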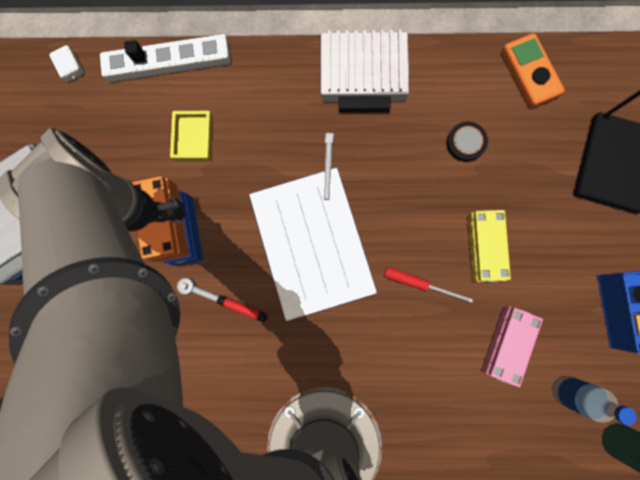

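Both views agree that the orange box sits about 1.7 mm too far in +x and 0.75 mm too far in −y relative to the blue one. I'll correct that and check yaw before lowering.

```bash
cat > place.py <<'E'
from h import *
S=np.array([.4643,.3181]); sa=.2104
def ends(blue=('blue',.03,.055),top=('orange',.115,.155)):
    out={}
    for cam in("scene","top"):
        p,d=camera(cam); r=[]
        for c,z0,z1 in(blue,top):
            px,P=cloud(cam,cmask(p,c,100),d); Q=inbox(P,S,sa); Q=Q[(abs(Q[:,0])<.095)&(abs(Q[:,1])<.05)&(Q[:,2]>z0)&(Q[:,2]<z1)]
            f=Q[(Q[:,1]<-.026)&(abs(Q[:,0])<.06)]; s=np.polyfit(f[:,0],f[:,1],1) if len(f)>20 else [0,0]
            r.append([np.percentile(Q[:,0],2 if cam=='top' else 98),s[1],s[0]])
        print(cam,'rel x,y,ang',(np.array(r[1])-r[0]).round(4))
E
python3 - <<'E'
from place import *
T=inbox(np.array([[0,0,0.]]))
t=bpos(-.0017,.00075,S,sa)
env.movel([*t,.205],velocity=.04); env.dwell(.3); ends()
h=env.movel([*t,.1900],velocity=.03,stop_force=8); env.dwell(.2); st=env.get_state(); print(h,st['tcp_pos']-[*t,0],st['force'],st['torque'])
E
```

```text
scene rel x,y,ang [-0.0003 -0.0001 -0.0126]
top rel x,y,ang [ 0.0001 -0.0007 -0.0008]
True [-0.00029961 -0.00019975  0.18936341] [-0.08113292 -0.24408577  5.86739596] [-0.00339152 -0.02832255  0.02408827]
```

```bash
python3 - <<'E'
from place import *
env.grip(.085); env.dwell(.3); T=tcp(); env.movel([T[0],T[1],.29],velocity=.15)
env.reach([.50,-.05,.33],quat(pick_yaw(.50,-.05,.33,0)))
ends()
p,d=camera("top"); cv2.imwrite("pics/t9.png",p)
px,P=cloud("top",cmask(p,'orange',100),d); Q=inbox(P,S,sa)
for x in(-.06,0,.06):
    k=(abs(Q[:,0]-x)<.012)&(abs(Q[:,1])<.02); print(x,np.median(Q[k][:,2]))
OBJ['lid_st']=('orange',.170,(.146,.06)); measure('lid_st',p,d,'top',near=S)
measure('bit_box',p,d,'top'); print(env.get_state()['time'])
p,d=camera("scene"); cv2.imwrite("pics/s9.png",p)
E
```

```text
scene rel x,y,ang [-0.001   0.     -0.0133]
top rel x,y,ang [-0.0009 -0.0004  0.0022]
-0.06 0.16859891959020978
0 0.16974103578025376
0.06 0.16928709121870913
lid_st top c [0.4629 0.317 ] size [0.1469 0.0631] ang 0.211 2064
bit_box top c [ 0.4267 -0.3536] size [0.146  0.0628] ang 0.0328 1804
58.1083
```

View pics/s9.png

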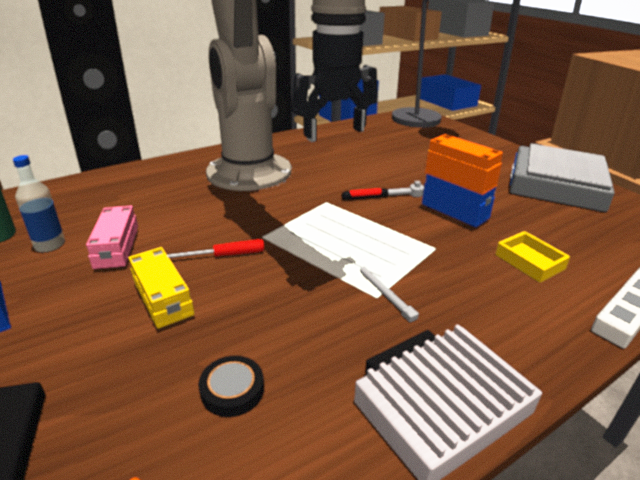

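View pics/t9.png

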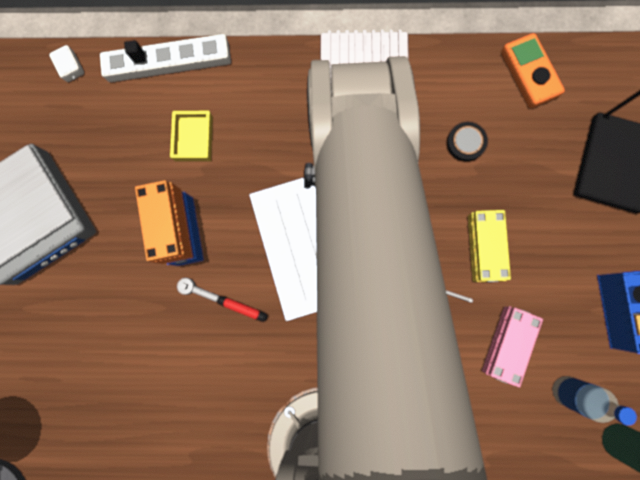

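The orange box is seated on the blue one, with the lid top at 169–170 mm and offsets within 1 mm. The yellow box hasn't moved from (.4267,−.3536).

```bash
python3 - <<'E'
from place import *
Y=np.array([.4267,-.3536]); a=.0328; L=bpos(.0,.0,np.array([.4632,.3174]),sa)
y=over(*Y,.2,a); env.movel([*Y,.080],velocity=.15); env.dwell(.2); print(y,tcp()-[*Y,0],env.get_state()['force'])
env.grip(0,80); env.dwell(.3); st=env.get_state(); z0=st['tcp_pos'][2]; print(st['opening'],st['tcp_pos']-[*Y,0],st['force'])
env.movel([*Y,.16],velocity=.1); env.dwell(.2); print(env.get_state()['opening'],env.get_state()['force'])
env.movel([*Y,.32],velocity=.15)
yy=pick_yaw(*L,.32,sa); print(yy); env.reach([*L,.32],quat(yy)); env.movel([*L,.080+.164+.020],velocity=.1); env.dwell(.3)
print(tcp()-[*L,0],z0,env.get_state()['time'])
ends(('orange',.150,.168),('yellow',.228,.245))
for cam in("scene","top"):
    p,d=camera(cam); cv2.imwrite(f"pics/{cam}10.png",p)
    px,P=cloud(cam,cmask(p,'yellow',100),d); Q=inbox(P,S,sa); Q=Q[(abs(Q[:,0])<.095)&(abs(Q[:,1])<.05)]
    for z in np.arange(.17,.26,.01):
        q=Q[(Q[:,2]>=z)&(Q[:,2]<z+.01)]
        if len(q)>20: print(cam,z.round(3),len(q),'x',np.percentile(q[:,0],[2,50,98]).round(4),'y',np.percentile(q[:,1],[2,50,98]).round(4))
    px,P=cloud(cam,cmask(p,'orange',100),d); Q=inbox(P,S,sa); Q=Q[(abs(Q[:,0])<.095)&(abs(Q[:,1])<.05)]
    for z in np.arange(.1,.18,.01):
        q=Q[(Q[:,2]>=z)&(Q[:,2]<z+.01)]
        if len(q)>20: print(cam,'o',z.round(3),len(q),'x',np.percentile(q[:,0],[2,50,98]).round(4),'y',np.percentile(q[:,1],[2,50,98]).round(4))
E
```

```text
0.0328 [ 0.00049513 -0.00031798  0.08092956] [-1.43106638 -0.15237889  0.63987405]
0.06278364417360412 [ 0.00046285 -0.00010398  0.08096887] [-1.52985818  1.85312875  9.60044801]
0.06262657087241975 [-0.18943876  0.36000433 -2.66008282]
0.2104
[1.81264976e-04 1.62146360e-04 2.64547034e-01] 0.08096887036346068 66.9833
scene rel x,y,ang [ 0.0008 -0.0012  0.0026]
top rel x,y,ang [ 0.001  -0.0011 -0.0021]
scene 0.19 172 x [-0.0694  0.0318  0.0763] y [-0.0358 -0.0325  0.0168]
scene 0.2 298 x [-0.0697  0.0309  0.0762] y [-0.0368 -0.0324  0.022 ]
scene 0.21 294 x [-0.0686  0.0296  0.0765] y [-0.0362 -0.0326  0.022 ]
scene 0.22 299 x [-0.0684  0.0279  0.0763] y [-0.0372 -0.0314  0.02  ]
scene 0.23 285 x [-0.0679  0.0366  0.0743] y [-0.0342 -0.0307  0.0199]
scene 0.24 550 x [-0.0697  0.0299  0.0737] y [-0.0334 -0.0113  0.0293]
scene o 0.1 310 x [-0.0712  0.0212  0.0769] y [-0.0361 -0.0321  0.0198]
scene o 0.11 312 x [-0.0708  0.0208  0.0766] y [-0.0356 -0.0322  0.0222]
scene o 0.12 310 x [-0.0689  0.018   0.077 ] y [-0.0354 -0.0321  0.0221]
scene o 0.13 324 x [-0.0705  0.0215  0.0769] y [-0.0
[... 590 characters left out ...]
0.23 141 x [-0.0733 -0.0204  0.069 ] y [-0.0312 -0.0301 -0.0155]
top 0.24 1163 x [-0.0709 -0.0188  0.0713] y [-0.0307 -0.0111  0.0169]
top o 0.1 119 x [-0.0752 -0.007   0.0672] y [-0.0322 -0.0313  0.0253]
top o 0.11 132 x [-0.0752 -0.0138  0.0712] y [-0.0323 -0.0313  0.0118]
top o 0.12 134 x [-0.0753 -0.016   0.0701] y [-0.0324 -0.0312  0.0169]
top o 0.13 135 x [-0.0752 -0.0128  0.0681] y [-0.0322 -0.0313  0.0164]
top o 0.14 240 x [-0.0752 -0.0191  0.071 ] y [-0.0324 -0.0303  0.0105]
top o 0.15 109 x [-0.0741 -0.0268  0.0683] y [-0.0299 -0.0289  0.0098]
top o 0.16 203 x [-0.0742 -0.0384  0.0684] y [-0.0297 -0.0278  0.0079]
top o 0.17 59 x [-0.0739 -0.0302  0.0705] y [-0.0296 -0.0275  0.0023]
```

View pics/scene10.png

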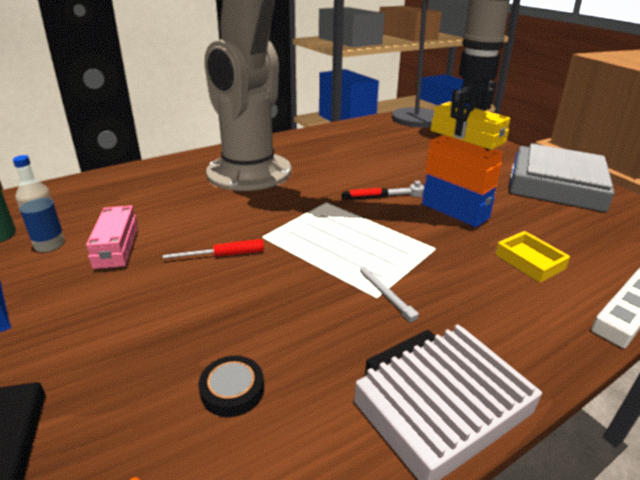

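```bash
python3 - <<'E'
from place import *
L=np.array([.4632,.3174]); t=bpos(-.0005,.00115,L,sa)
env.movel([*t,.256],velocity=.04); env.dwell(.3); ends(('orange',.150,.165),('yellow',.218,.238))
h=env.movel([*t,.2435],velocity=.025,stop_force=6); env.dwell(.2); st=env.get_state(); print(h,st['tcp_pos']-[*t,0],st['force'])
E
```

```text
scene rel x,y,ang [-0.0002 -0.0005  0.0048]
top rel x,y,ang [0.0005 0.0002 0.0004]
True [1.70242625e-04 1.00228925e-04 2.44355643e-01] [-0.06054527  0.0993231   5.46005723]
```

Contact came at z=.2444, against about .245 expected when seated, so I'll release and check.

```bash
python3 - <<'E'
from place import *
env.grip(.085); env.dwell(.3); T=tcp(); env.movel([T[0],T[1],.36],velocity=.15)
env.reach([.50,-.20,.36],quat(pick_yaw(.50,-.20,.36,0))); env.dwell(.5)
ends(('orange',.150,.165),('yellow',.208,.222)); ends()
p,d=camera("top"); cv2.imwrite("pics/t11.png",p)
px,P=cloud("top",cmask(p,'yellow',100),d); Q=inbox(P,S,sa)
for x in(-.06,0,.06):
  for yv in(-.02,.02):
    k=(abs(Q[:,0]-x)<.012)&(abs(Q[:,1]-yv)<.008); print(x,yv,np.median(Q[k][:,2]).round(4))
OBJ['yt']=('yellow',.227,(.146,.06)); measure('yt',p,d,'top',near=S)
p,d=camera("scene"); cv2.imwrite("pics/s11.png",p); print(env.get_state()['time'],env.get_state()['force'])
E
```

```text
scene rel x,y,ang [-0.0002 -0.0005  0.0022]
top rel x,y,ang [-0.0003 -0.0001 -0.    ]
scene rel x,y,ang [-0.0012  0.0001 -0.0117]
top rel x,y,ang [-0.0006 -0.0003  0.0012]
-0.06 -0.02 0.2261
-0.06 0.02 0.2259
0 -0.02 0.2261
0 0.02 0.2264
0.06 -0.02 0.2258
0.06 0.02 0.2264
yt top c [0.4625 0.3167] size [0.1473 0.0627] ang 0.2095 2495
72.8833 [-0.42805999  0.26757759  0.08974681]
```

View pics/s11.png

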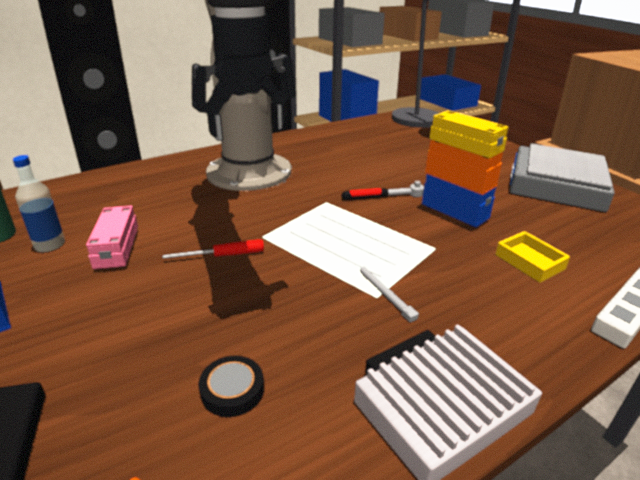

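View pics/t11.png

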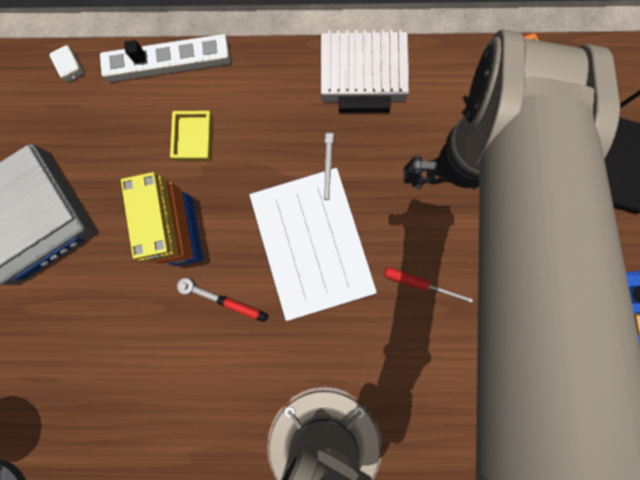

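The stack stands straight: blue, orange, then yellow at (465,165) in the scene view. The yellow top is level at 226–227 mm against 227 expected, and the bystanders look unmoved. Handing in.

```bash
python3 -c "
from cell import job; print(job.job_done())"
```

```text
the job is handed in; nothing more can be done
None
```

The job is done and handed in at about 73 s of the 210 s. Red, blue and green sockets are each in a pocket of the orange box; there was no yellow socket on the bench. The orange lid is on, the closed orange box is on the blue box, and the yellow box is on top.

**Last checks:**
- **Sockets:** tops measured at 77 mm before the lid went on, which is what a socket standing on its pocket floor should read.
- **Lid:** top level at 87–88 mm on the bench and 169–170 mm on the stack (88 and 170 expected).
- **Yellow box:** top level at 226–227 mm (227 expected).
- **Sideways fit:** orange on blue and yellow on the orange lid were both within about 1.2 mm.
- **Rest of the bench:** the blue box stayed within about 1 mm when last measured directly, before stacking. The bystanders look unmoved in the last pictures, and the arm is clear of everything.

**What did not go smoothly:**
- **Lid knocked aside:** the lid was shifted a few centimetres during the run, so I measured it again before picking it up.
- **First lid attempt:** its rear edge caught on the box rim and the lid tilted in the gripper. My stepped push rose to about 65 N at the wrist before I backed off. That is under the 120 N wrist limit, and only the fingers and the lid appeared to be in contact. A shift of about 2.8 mm fixed it.
- **Camera disagreements:** one view gave the orange-to-blue yaw as −0.012 rad and the other as +0.001 rad, both under the 0.08 limit. Early box positions from the scene camera were about 6 mm off the top camera's, so I took absolute positions from the top camera.

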